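# Load the milling magazine in reverse order

### The arm

A 6-joint arm with a two-finger parallel gripper is mounted at the origin on the work surface. World frame = base frame: x ahead of the robot, y to its left, z up, the work surface at z = 0. Lengths are in m, angles in rad, forces in N, time in s.
With the tool pointing down it reaches from about 0.375 to 0.925 m from the base axis. Payload 5.7 kg.
Tool frame: the origin (TCP) lies midway between the tips of the shut fingers; the grasp point (between the pads) lies 19 mm behind it; z points along the fingers, y is the line along which they close (so a half turn about z gives the same grasp; the last joint's range is limited). The gripper opens to 88 mm and grips with 3 to 60 N. Pads are 20 mm wide; open, the fingers measure 115 mm over their backs; the gripper's body (75 mm by 178 mm) begins 61 mm behind the grasp point.
Start: joints at [1.189, 0.359, 1.51, -0, 1.272, -0.115], TCP at [0.158, 0.579, 0.223] pointing down, gripper open.
Joint ranges: [-2.97, 2.97], [-1.01, 2.36], [0.21, 2.38], [-0.96, 4.11], [0.2, 2.71], [-2.98, 2.98]. Speed limits (rad/s): [2.39, 2.39, 3.14, 3.14, 3.14, 3.14].

### API

Orientations are given as a unit quaternion [x, y, z, w].
In Python, from bench import move_ptp, servo_line, goto_joints, move_gripper, sleep, inverse_kinematics, capture, PlanningError, close_job, spot_in, silhouettes, current_clock, current_joint_pos, current_qvel, current_joint_torque, current_position, current_orientation, current_force, current_torque, current_finger_gap, current_grip_force gives the robot as it stands. Calls block until the motion is done:
- move_ptp(position, orientation): joint-space move of the TCP to a pose.
- servo_line(position, orientation=None, rate=0.15, contact_N=None): straight line of the TCP; orientation=None keeps the orientation; rate is the mean speed in m/s. With contact_N (N) it stops when the force on the tool has changed by that much, and returns True; else False.
- goto_joints(angles): joint-space move.
- move_gripper(opening): finger opening in m; the grip force is fixed at half the most; returns when the fingers have stopped.
- sleep(seconds).
- inverse_kinematics(position, orientation): joint angles nearest the present ones, or None.
- capture(name): name is "side" or "top" or "wrist"; returns a dict with "image" (420x560x3 uint8, blue, green, red), "range_z" (420x560 float32, m along the optical axis (not along the pixel's ray), 0 where there is no reading), "intrinsics" (3x3 intrinsics, pixels), "R" (3x3) and "t" (3): a world point X has camera coordinates R X + t. Camera axes: x right, y down, z forward; pixel columns grow to the right and rows downward; lengths in m; the calibration is good to about 2 mm. A picture is of the moment at which its call begins.
A pose or a line that the arm cannot do raises PlanningError and nothing moves.
- close_job(): hands the job in; it is judged then, once.
Trained networks look in the newest picture that a camera, given by its name, has taken for a name from the list of things; names that differ only in an ending like _2 or _b are one class to them, and where a whole thing is asked for, a point or a joint stands for the part that bears it (a point fixed in the world has none). Each returns a list of dicts, best first, with "conf" (0 to 1); they miss things now and then, are a little off and sometimes report something else, mostly with a low value. They report only what shows in the picture. A call takes as long as a camera call. They do not tell look-alikes from the thing itself.
- spot_in(camera, query): "xy" ([column, row] in pixels, amid what is visible of it).
- silhouettes(camera, query): "region" (420x560 bool, what is visible of it) and "xy" ([column, row] in pixels, amid what is visible of it).
Readings, each from a call of its own:
- current_clock(): time.
- current_joint_pos(): joint angles.
- current_qvel(): joint speeds.
- current_joint_torque(): joint torques, N m.
- current_position(): TCP position.
- current_orientation(): TCP orientation.
- current_force(): force on the tool from outside, world axes, zero at the start.
- current_torque(): the same for the moment, N m.
- current_finger_gap(): finger opening in m.
- current_grip_force(): force on a finger pad.
Only numpy, scipy, OpenCV 4.12 (cv2) and the standard library are available. Lean on these libraries where they do the work, as an engineer would, in place of code of your own. Each camera call takes 0.05 s, during which the arm holds its last target. There are 200 camera calls.

### The job

Four pieces stand in a row in the source rack. Move them all to the dark steel magazine so that each stands upright and fully down in its own recess, in the reverse order: the piece that stood furthest left in the source rack (seen from the robot) ends furthest right in the magazine, the next one beside it, and so on. The steel slug is sunk in its pocket: press the ejector paddle on that pocket block down to raise it before you lift it out.

Things in the scene. Friction and masses are not known exactly. Their poses are not given: they have to be found in the camera images.
- block: Loose milling blank: a square white ceramic block 22 x 22 mm, 34 mm tall, on a round steel foot 28 mm in diameter and 10 mm high; 44 mm tall in all, 40 to 85 g. Origin: centre of its underside; z up, x and y square to the block's flat sides.
- stem: Loose milling blank: a slim round white ceramic stem 19 mm in diameter on a round white foot 28 mm in diameter (foot 10 mm high, then a cone up to 15 mm); 50 mm tall in all, 40 to 85 g. Origin: centre of its underside; z up.
- hex: Loose steel hexagonal prism, 26 mm across flats, 30 mm across corners, 36 mm tall, with a dark round bore mark on top, 60 to 130 g. Origin: centre of its underside; z up; its flat sides face x and every 60 degrees from x.
- slug: Loose round steel slug 28 mm in diameter, 35 mm tall, dark dot on top, 90 to 180 g. It starts sunk in the round pocket of its seat with its top 1 mm below the rim. Origin: centre of its underside; z up.
- seat_block: Source seat that the block stands in at the start: a fixed grey plastic block 50 (x) x 48 (y) x 20 mm high, a square 40 mm recess 6 mm deep in its top (floor 14 mm above the origin). Origin: centre of its underside, 6 mm above the table (on a base rail). z up, y along the row, to the left seen from the robot within about 15 degrees; the four seats stand in one row, 52 mm apart, in any order.
- seat_stem: Source seat that the stem stands in at the start: a fixed grey plastic block 50 (x) x 48 (y) x 20 mm high, a square 40 mm recess 6 mm deep in its top (floor 14 mm above the origin). Origin: centre of its underside, 6 mm above the table (on a base rail). z up, y along the row, to the left seen from the robot within about 15 degrees; the four seats stand in one row, 52 mm apart, in any order.
- seat_hex: Source seat that the hex stands in at the start: a fixed grey plastic block 50 (x) x 48 (y) x 20 mm high, a square 40 mm recess 6 mm deep in its top (floor 14 mm above the origin). Origin: centre of its underside, 6 mm above the table (on a base rail). z up, y along the row, to the left seen from the robot within about 15 degrees; the four seats stand in one row, 52 mm apart, in any order.
- seat_slug: Source seat of the slug, in the same row: a fixed aluminium block 60 (x) x 48 (y) x 42 mm high; round pocket 31.5 mm wide, 36 mm deep (floor 6 mm above the origin). Origin: centre of its underside, 6 mm above the table; z up, y along the row. The ejector paddle sticks out on its -x side (to the robot) on an axle along y, 38 mm to -x of the origin and 36 mm above it.
- magazine: Target: a fixed dark steel bar 66 (x) x 236 (y) x 20 mm high with four square recesses 40 x 40 mm, 10 mm deep, in one row along its y axis at y = +78, +26, -26 and -78 mm, x = 0; recess floors 10 mm above the origin. Origin: centre of its underside on the table; z up; y points to the left seen from the robot, within about 15 degrees.
- paddle (a point): Middle of the top face of the ejector paddle, a steel pad with black rubber top 26 (x) x 32 (y) mm, 45 mm from its axle. It starts tipped up by 0.28 rad, about 59 mm above the table; pushing it straight down (about 5 to 7 N) by 27 mm turns it 0.6 rad to its stop and raises the slug by 18 mm; friction keeps it wherever it is left.
Things that resemble listed ones, but are neither listed nor needed, are in the scene too. Of the things shaped like the magazine, the steel one is meant.

How it is judged:
On the way:
1. the slug is raised in its pocket by the ejector (z of slug in the frame of seat_slug between 0.016 and 0.032 m and horizontal distance between slug and seat_slug below 0.006 m), for 0.1 s.
At the end, for the whole second after the job is handed in: All four pieces stand upright (within 7 degrees) on the floors of the magazine's recesses (within about 4 mm), one in each, within 10 mm of the recess centres, released and at rest, in the reverse left-to-right order of their source seats (x of block in the frame of magazine between -0.01 and 0.01 m and z of block in the frame of magazine between 0.007 and 0.014 m and (y of block in the frame of magazine between 0.068 and 0.088 m or y of block in the frame of magazine between 0.016 and 0.036 m or y of block in the frame of magazine between -0.036 and -0.016 m or y of block in the frame of magazine between -0.088 and -0.068 m) and angle between each of block, stem, hex, slug's own z axis and vertical below 0.12 rad and linear speed of each of block, stem, hex, slug below 0.02 m/s and x of stem in the frame of magazine between -0.01 and 0.01 m and z of stem in the frame of magazine between 0.007 and 0.014 m and (y of stem in the frame of magazine between 0.068 and 0.088 m or y of stem in the frame of magazine between 0.016 and 0.036 m or y of stem in the frame of magazine between -0.036 and -0.016 m or y of stem in the frame of magazine between -0.088 and -0.068 m) and x of hex in the frame of magazine between -0.01 and 0.01 m and z of hex in the frame of magazine between 0.007 and 0.014 m and (y of hex in the frame of magazine between 0.068 and 0.088 m or y of hex in the frame of magazine between 0.016 and 0.036 m or y of hex in the frame of magazine between -0.036 and -0.016 m or y of hex in the frame of magazine between -0.088 and -0.068 m) and x of slug in the frame of magazine between -0.01 and 0.01 m and z of slug in the frame of magazine between 0.007 and 0.014 m and (y of slug in the frame of magazine between 0.068 and 0.088 m or y of slug in the frame of magazine between 0.016 and 0.036 m or y of slug in the frame of magazine between -0.036 and -0.016 m or y of slug in the frame of magazine between -0.088 and -0.068 m) and ((y of seat_stem in the frame of seat_block above 0 m and ((y of stem in the frame of magazine below -0.052 m and y of block in the frame of magazine above -0.052 m) or (y of stem in the frame of magazine below 0 m and y of block in the frame of magazine above 0 m) or (y of stem in the frame of magazine below 0.052 m and y of block in the frame of magazine above 0.052 m))) or (y of seat_block in the frame of seat_stem above 0 m and ((y of block in the frame of magazine below -0.052 m and y of stem in the frame of magazine above -0.052 m) or (y of block in the frame of magazine below 0 m and y of stem in the frame of magazine above 0 m) or (y of block in the frame of magazine below 0.052 m and y of stem in the frame of magazine above 0.052 m)))) and ((y of seat_hex in the frame of seat_block above 0 m and ((y of hex in the frame of magazine below -0.052 m and y of block in the frame of magazine above -0.052 m) or (y of hex in the frame of magazine below 0 m and y of block in the frame of magazine above 0 m) or (y of hex in the frame of magazine below 0.052 m and y of block in the frame of magazine above 0.052 m))) or (y of seat_block in the frame of seat_hex above 0 m and ((y of block in the frame of magazine below -0.052 m and y of hex in the frame of magazine above -0.052 m) or (y of block in the frame of magazine below 0 m and y of hex in the frame of magazine above 0 m) or (y of block in the frame of magazine below 0.052 m and y of hex in the frame of magazine above 0.052 m)))) and ((y of seat_hex in the frame of seat_stem above 0 m and ((y of hex in the frame of magazine below -0.052 m and y of stem in the frame of magazine above -0.052 m) or (y of hex in the frame of magazine below 0 m and y of stem in the frame of magazine above 0 m) or (y of hex in the frame of magazine below 0.052 m and y of stem in the frame of magazine above 0.052 m))) or (y of seat_stem in the frame of seat_hex above 0 m and ((y of stem in the frame of magazine below -0.052 m and y of hex in the frame of magazine above -0.052 m) or (y of stem in the frame of magazine below 0 m and y of hex in the frame of magazine above 0 m) or (y of stem in the frame of magazine below 0.052 m and y of hex in the frame of magazine above 0.052 m)))) and ((y of seat_slug in the frame of seat_block above 0 m and ((y of slug in the frame of magazine below -0.052 m and y of block in the frame of magazine above -0.052 m) or (y of slug in the frame of magazine below 0 m and y of block in the frame of magazine above 0 m) or (y of slug in the frame of magazine below 0.052 m and y of block in the frame of magazine above 0.052 m))) or (y of seat_block in the frame of seat_slug above 0 m and ((y of block in the frame of magazine below -0.052 m and y of slug in the frame of magazine above -0.052 m) or (y of block in the frame of magazine below 0 m and y of slug in the frame of magazine above 0 m) or (y of block in the frame of magazine below 0.052 m and y of slug in the frame of magazine above 0.052 m)))) and ((y of seat_slug in the frame of seat_stem above 0 m and ((y of slug in the frame of magazine below -0.052 m and y of stem in the frame of magazine above -0.052 m) or (y of slug in the frame of magazine below 0 m and y of stem in the frame of magazine above 0 m) or (y of slug in the frame of magazine below 0.052 m and y of stem in the frame of magazine above 0.052 m))) or (y of seat_stem in the frame of seat_slug above 0 m and ((y of stem in the frame of magazine below -0.052 m and y of slug in the frame of magazine above -0.052 m) or (y of stem in the frame of magazine below 0 m and y of slug in the frame of magazine above 0 m) or (y of stem in the frame of magazine below 0.052 m and y of slug in the frame of magazine above 0.052 m)))) and ((y of seat_slug in the frame of seat_hex above 0 m and ((y of slug in the frame of magazine below -0.052 m and y of hex in the frame of magazine above -0.052 m) or (y of slug in the frame of magazine below 0 m and y of hex in the frame of magazine above 0 m) or (y of slug in the frame of magazine below 0.052 m and y of hex in the frame of magazine above 0.052 m))) or (y of seat_hex in the frame of seat_slug above 0 m and ((y of hex in the frame of magazine below -0.052 m and y of slug in the frame of magazine above -0.052 m) or (y of hex in the frame of magazine below 0 m and y of slug in the frame of magazine above 0 m) or (y of hex in the frame of magazine below 0.052 m and y of slug in the frame of magazine above 0.052 m))))); the robot touches nothing.
It also fails if it takes over 96 s, if anything falls off the work surface, if the arm or the gripper's body presses on something with over 40 N, if the wrist force passes 120 N, or if a joint passes its speed limit or range.

## Working session

There is one attempt and no reset: what is moved stays moved. The work goes in short steps, each a Python script; the robot and the scene stay as the last script left them, time stands still between calls to the robot, and variables do not carry over. Pictures are saved under pics/ and viewed, at most 14 in all, crops included, and the job is handed in when it is done.

```bash
ls; mkdir -p pics
python3 - <<'E'
from bench import *
import cv2, numpy as np
print(current_clock(), current_orientation())
for c in ["side","top"]:
    d=capture(c); cv2.imwrite(f"pics/{c}0.png",d["image"])
    R,t=np.array(d["R"]),np.array(d["t"]); print(c,(-R.T@t).round(3),R.round(3).tolist(),np.array(d["intrinsics"]).round(1).tolist(),(d["range_z"]>0).mean())
    for n in ["block","stem","hex","slug","seat_slug","magazine","paddle"]:
        print(n,[(np.round(r["xy"]).tolist(),round(r["conf"],2)) for r in spot_in(c,n)][:4])
E
```

```text
pics
0.0 [ 1.33008212e-01  9.91114519e-01 -8.79917488e-04 -2.25551386e-04]
side [0.303 0.671 0.699] [[-0.989, -0.149, -0.022], [-0.079, 0.636, -0.768], [0.128, -0.758, -0.64]] [[455.4, 0.0, 278.2], [0.0, 455.4, 211.9], [0.0, 0.0, 1.0]] 0.9960586734693877
block [([199.0, 273.0], 0.91)]
stem [([191.0, 295.0], 0.8), ([184.0, 313.0], 0.71)]
hex [([172.0, 339.0], 0.92), ([190.0, 316.0], 0.53), ([178.0, 352.0], 0.43)]
slug [([183.0, 313.0], 0.63)]
seat_slug [([191.0, 320.0], 0.96)]
magazine [([233.0, 202.0], 0.8), ([355.0, 149.0], 0.75), ([313.0, 304.0], 0.62), ([316.0, 211.0], 0.57)]
paddle [([200.0, 273.0], 0.73), ([221.0, 315.0], 0.55)]
top [ 0.245 -0.093  1.152] [[-0.02, -1.0, 0.002], [-0.984, 0.019, -0.179], [0.179, -0.006, -0.984]] [[481.4, 0.0, 282.1], [0.0, 481.4, 210.1], [0.0, 0.0, 1.0]] 0.9961139455782313
block [([203.0, 168.0], 0.48)]
stem [([176.0, 164.0], 0.62)]
hex [([137.0, 167.0], 0.74)]
slug [([154.0, 162.0], 0.51)]
seat_slug [([159.0, 172.0], 0.72)]
magazine [([197.0, 263.0], 0.82), ([431.0, 282.0], 0.71), ([317.0, 249.0], 0.68), ([311.0, 170.0], 0.65)]
paddle [([154.0, 197.0], 0.57)]
```

View pics/top0.png

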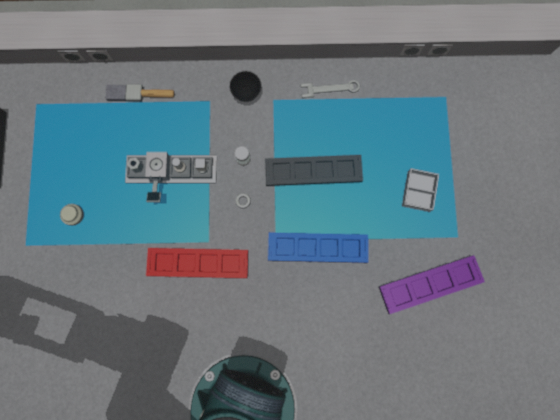

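View pics/side0.png

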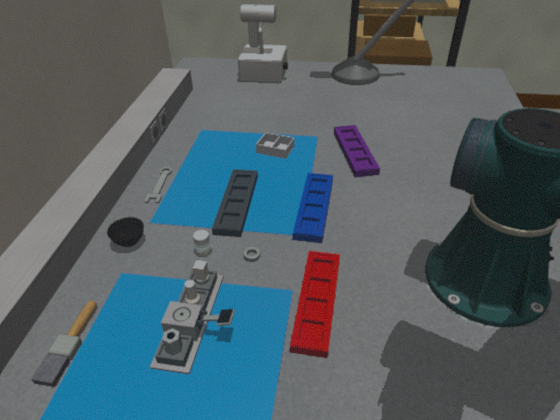

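The top view shows the source rack at (170,168), left to right: hex (135,163), slug seat (156,164) with its paddle at (154,196), stem (178,164) and block (200,166).

Possible mix-ups:
- **Magazine:** blue (318,247), red (197,263), purple (431,283) and dark grey (314,170). I choose the dark steel one at (314,170).
- **Pieces:** a white cylinder (242,155), a ring (242,200) and a tin (71,214). All stand outside the rack, so I ignore them.

Next I'll look at both from close by with the wrist camera.

```bash
cat > h.py <<'E'
from bench import *
import cv2, numpy as np, pickle
def q(a): return [np.cos(a/2),np.sin(a/2),0,0]   # tool down; closing axis = yaw a + 90deg
def world(d,u,v,z=None):
    """pixel -> world by the range image, or by ray/plane z if given"""
    R,t,K=map(np.array,(d["R"],d["t"],d["intrinsics"]))
    r=np.linalg.inv(K)@[u,v,1.]
    if z is None: return R.T@(r*d["range_z"][int(round(v)),int(round(u))]-t)
    c=-R.T@t; w=R.T@r; return c+w*(z-c[2])/w[2]
def cloud(d):
    R,t,K=map(np.array,(d["R"],d["t"],d["intrinsics"])); Z=d["range_z"]
    v,u=np.mgrid[:420,:560]; P=np.stack([(u-K[0,2])/K[0,0]*Z,(v-K[1,2])/K[1,1]*Z,Z],-1)
    return (P-t)@R
def save(d,n): cv2.imwrite(f"pics/{n}.png",d["image"]); pickle.dump(d,open(f"{n}.pkl","wb"))
E
python3 - <<'E'
from h import *
d=capture("top")
for n,u,v in [("hex",135,163),("seat",156,155),("stem",178,164),("block",200,165),("pad",154,196),("magL",268,171),("magR",358,169)]: print(n,world(d,u,v).round(3))
A=world(d,170,168); B=world(d,314,170)
for k,(P,dy) in enumerate([(A,.03),(A,-.03),(B,.03),(B,-.03)]):
    x=min(P[0]-.06,.8)
    for z in (.33,.3,.27):
        try: move_ptp([x,P[1]+dy,z],q(np.pi)); break
        except PlanningError as e: print(k,z,e)
    d=capture("wrist"); save(d,f"w{k}"); R=np.array(d["R"]); print(k,current_position(),(-R.T@d["t"]).round(3),R[2].round(2), current_clock())
E
```

```text
hex [0.563 0.245 0.058]
seat [0.584 0.198 0.051]
stem [0.555 0.141 0.071]
block [0.554 0.091 0.061]
pad [0.483 0.198 0.056]
magL [ 0.549 -0.067  0.016]
magR [ 0.549 -0.286  0.019]
0 [0.4984079  0.20073168 0.32976894] [0.427 0.199 0.492] [ 0.26  0.   -0.97] 2.7833
1 [0.49871866 0.14049715 0.32996853] [0.427 0.138 0.492] [ 0.26  0.   -0.97] 3.1833
2 [ 0.48870254 -0.1471724   0.32999541] [ 0.417 -0.149  0.492] [ 0.26  0.   -0.97] 4.3417
3 [ 0.48857955 -0.20752488  0.32984729] [ 0.417 -0.21   0.492] [ 0.26  0.   -0.97] 4.7417
```

Run:
```python
import cv2,numpy as np
a=[cv2.imread(f"pics/w{k}.png") for k in range(4)]
cv2.imwrite("pics/rackclose.png",cv2.resize(a[0][120:360,60:460],(800,480),interpolation=cv2.INTER_CUBIC)); cv2.imwrite("pics/mags.png",np.hstack([cv2.resize(a[2],(400,300)),cv2.resize(a[3],(400,300))]))
```

```text
(no output)
```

View pics/w0.png

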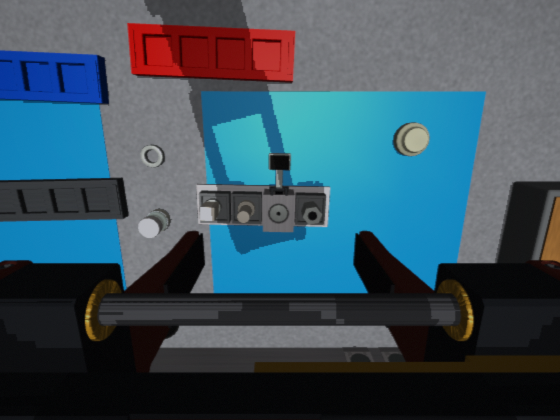

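View pics/mags.png

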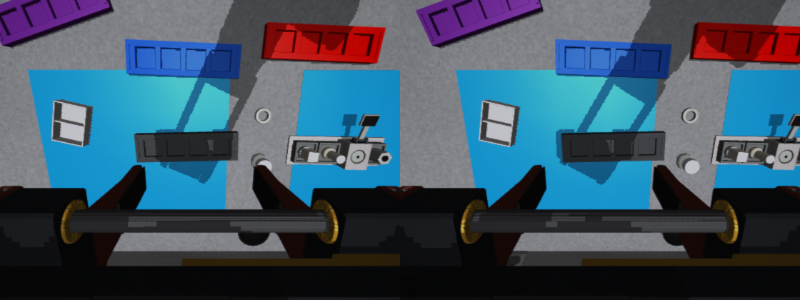

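Wrist view w0 is upside down (robot at the top). It shows the rack at (263,206): block (208,208), stem (243,211), slug (278,212), hex (312,213) and paddle (280,161). The second picture shows the dark steel magazine at (187,147), in its left half. I'll take closer views of both.

Run:
```python
from h import *
for k,(x,y) in {"m0":(.56,-.20),"m1":(.56,-.15),"r0":(.565,.15),"r1":(.565,.19)}.items():
    move_ptp([x,y,.15],q(np.pi)); d=capture("wrist"); save(d,k)
    if k[0]=="r":
        for n in ["block","stem","hex","slug","seat_slug"]:
            s=silhouettes("wrist",n); d[n]=[(r["conf"],r["xy"],r["region"]) for r in s[:2]]
            print(k,n,[(round(r["conf"],2),np.round(r["xy"]).tolist(),int(r["region"].sum())) for r in s])
        pickle.dump(d,open(k+".pkl","wb"))
print(current_clock(),d["intrinsics"])
a=[cv2.imread(f"pics/{k}.png") for k in ("r0","r1")]
cv2.imwrite("pics/rr.png",np.vstack([cv2.resize(i[130:300,100:460],(635,300),interpolation=cv2.INTER_CUBIC) for i in a]))
for k in ("m0","m1","r0","r1"):
    d=pickle.load(open(k+".pkl","rb")); P=cloud(d); z=P[...,2]
    ok=(P[...,0]>.45)&(P[...,0]<.65)&(z<.1)&(d["range_z"]>0); h,e=np.histogram(z[ok],np.arange(-.004,.08,.002)); print(k,[(round(a*1000),b) for a,b in zip(e,h) if b>150])
```

```text
r0 block [(0.75, [217.0, 196.0], 1044)]
r0 stem [(0.56, [278.0, 194.0], 793)]
r0 hex [(0.91, [390.0, 201.0], 1118)]
r0 slug [(0.86, [334.0, 201.0], 734), (0.36, [342.0, 113.0], 1780)]
r0 seat_slug [(0.86, [337.0, 175.0], 5269)]
r1 block [(0.73, [171.0, 195.0], 1231)]
r1 stem [(0.82, [234.0, 197.0], 807)]
r1 hex [(0.81, [342.0, 201.0], 1008)]
r1 slug [(0.88, [289.0, 200.0], 755)]
r1 seat_slug [(0.89, [288.0, 173.0], 4814)]
7.9917 [[299.42734119   0.         278.71823212]
 [  0.         299.42734119 203.4643698 ]
 [  0.           0.           1.        ]]
m0 [(-2, np.int64(12023)), (0, np.int64(56774)), (2, np.int64(6311)), (4, np.int64(1092)), (6, np.int64(1155)), (8, np.int64(2474)), (10, np.int64(4535)), (12, np.int64(1071)), (14, np.int64(716)), (16, np.int64(706)), (18, np.int64(3590)), (20, np.int64(6221)), (22, np.int64(707)), (24, np.int64(472)), (26, np.int64(530)), (28, np.int64(526)), (30, np.int64(352)), (48, np.int64(290)), (50, np.int64(668))]
m1 [(-2, np.int64(12609)), (0, np.int64(57959)), (2, np.int64(3822)), (4, np.int64(818)), (6, np.int64(1415)), (8, np.int64(2370))
[... 925 characters left out ...]
 np.int64(338)), (64, np.int64(368)), (70, np.int64(242))]
r1 [(-2, np.int64(14635)), (0, np.int64(60012)), (2, np.int64(4618)), (4, np.int64(1167)), (6, np.int64(1822)), (8, np.int64(490)), (10, np.int64(839)), (12, np.int64(613)), (14, np.int64(340)), (16, np.int64(435)), (18, np.int64(1652)), (20, np.int64(2494)), (22, np.int64(490)), (24, np.int64(1200)), (26, np.int64(1759)), (28, np.int64(637)), (30, np.int64(239)), (42, np.int64(175)), (44, np.int64(325)), (46, np.int64(1715)), (48, np.int64(2359)), (50, np.int64(695)), (52, np.int64(187)), (54, np.int64(332)), (56, np.int64(887)), (58, np.int64(444)), (60, np.int64(436)), (62, np.int64(366)), (64, np.int64(374)), (70, np.int64(230))]
```

View pics/rr.png

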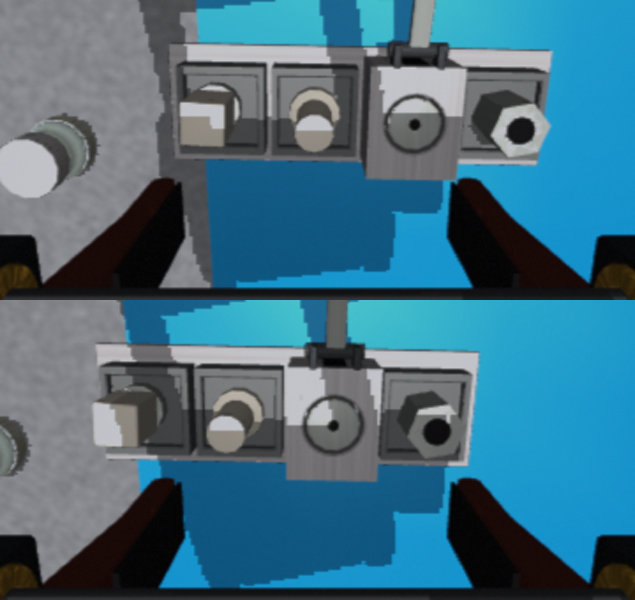

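The close crop shows the block's top at (205,125), the stem's at (313,130), the slug sunk with its dot at (415,124), and the hex's bore at (520,131), all upright. The white cylinder at the far left stands outside the rack. The choice is confirmed, so I'll fit poses now.

```bash
cat > fit.py <<'E'
from h import *
def rect(Q):
    (c,s,a)=cv2.minAreaRect((Q*1000).astype(np.float32)); return np.round(c,1),np.round(s,1),round(a,1)
def slab(P,zlo,zhi,x,y,r):
    m=(P[...,2]>zlo)&(P[...,2]<zhi)&(np.hypot(P[...,0]-x,P[...,1]-y)<r)
    m=cv2.morphologyEx(m.astype(np.uint8),cv2.MORPH_OPEN,np.ones((3,3)))>0
    n,l,st,_=cv2.connectedComponentsWithStats(m.astype(np.uint8))
    return P[l==1+np.argmax(st[1:,4])][:,:2] if n>1 else np.zeros((0,2))
E
python3 - <<'E'
from fit import *
for k in ("r0","r1"):
    d=pickle.load(open(k+".pkl","rb")); P=cloud(d)
    for n,x,y,z in [("block",.554,.091,.064),("stem",.555,.141,.070),("hex",.56,.245,.056)]:
        Q=slab(P,z-.0025,z+.004,x,y,.026); c,r=cv2.minEnclosingCircle((Q*1000).astype(np.float32))
        s=d[n][0]; M=s[2]&(P[...,2]>z-.003); 
        print(k,n,len(Q),"rect",*rect(Q),"circ",np.round(c,1),round(r,1),"mean",(Q.mean(0)*1000).round(1),"zmed",np.median(P[M][:,2]).round(4))
    print(k,"slug",world(d,*d["slug"][0][1],z=.047).round(4),"z",np.median(P[d["slug"][0][2]][:,2]).round(4))
    m=(P[...,2]>.0455)&(P[...,2]<.0505)&(P[...,0]>.5)&(P[...,0]<.61)&(abs(P[...,1]-.195)<.035); print("alu",rect(P[m][:,:2]))
    m=(P[...,2]>.004)&(P[...,2]<.009)&(abs(P[...,0]-.555)<.06)&(abs(P[...,1]-.17)<.13)&(d["range_z"]>0); print("rail",rect(P[m][:,:2]))
for k in ("m0","m1"):
    d=pickle.load(open(k+".pkl","rb")); P=cloud(d)
    m=(P[...,2]>.017)&(P[...,2]<.0235)&(abs(P[...,0]-.55)<.055)&(abs(P[...,1]+.18)<.14)
    m=cv2.morphologyEx(m.astype(np.uint8),cv2.MORPH_OPEN,np.ones((3,3)))>0
    print(k,"mag",m.sum(),rect(P[m][:,:2]))
    m=(P[...,2]>.007)&(P[...,2]<.0135)&(abs(P[...,0]-.55)<.03)&(abs(P[...,1]+.18)<.105)
    m=cv2.morphologyEx(m.astype(np.uint8),cv2.MORPH_OPEN,np.ones((3,3)))>0
    n,l,st,_=cv2.connectedComponentsWithStats(m.astype(np.uint8))
    for i in range(1,n):
        if st[i,4]>200: print("  floor",rect(P[l==i][:,:2]))
E
```

```text
r0 block 629 rect [558.6  92.3] [21.6 21.9] 87.1 circ [558.5  92.1] 14.4 mean [558.2  92.4] zmed 0.0641
r0 stem 382 rect [561.1 146.6] [17.7 18.2] 89.7 circ [561.2 146.6] 9.5 mean [560.8 146.6] zmed 0.0703
r0 hex 759 rect [563.3 249.9] [26.3 28.6] 9.7 circ [563.3 249.9] 14.8 mean [563.  249.8] zmed 0.0565
r0 slug [0.5637 0.1983 0.047 ] z 0.0472
alu (array([546.7, 198.9]), array([48.3, 92.7]), 89.0)
rail (array([562.2, 172.6]), array([222. ,  70.2]), 89.0)
r1 block 645 rect [558.8  92.3] [22.2 21.8] 87.2 circ [558.7  92.3] 14.5 mean [558.4  92.6] zmed 0.0641
r1 stem 382 rect [561.2 146.7] [17.8 18.2] 86.8 circ [561.  146.8] 9.5 mean [561.  146.8] zmed 0.0702
r1 hex 744 rect [563.5 250.4] [26.3 28.8] 9.4 circ [563.3 250. ] 14.8 mean [563.1 249.9] zmed 0.0564
r1 slug [0.5618 0.1994 0.047 ] z 0.0471
alu (array([548.5, 198.8]), array([48. , 89.1]), 88.9)
rail (array([562.3, 172.7]), array([222.1,  70.3]), 89.0)
m0 mag 9292 (array([ 550.4, -177.3]), array([ 66.5, 236.8]), 1.5)
  floor (array([ 550.4, -150.4]), array([39.1, 38.8]), 1.6)
  floor (array([549. , -97.8]), array([39.1, 38.4]), 1.6)
  floor (array([ 553.1, -256.1]), array([39. , 39.5]), 1.8)
  floor (array([ 551.8, -203.7]), array([39.2, 39.5]), 1.4)
m1 mag 9197 (array([ 550.6, -177.5]), array([ 66.7, 237. ]), 1.4)
  floor (array([ 550.6, -151.6]), array([39.1, 39.8]), 1.2)
  floor (array([549.3, -98.9]), array([38.8, 39.4]), 1.2)
  floor (array([ 553.2, -257. ]), array([39.1, 38.2]), 1.4)
  floor (array([ 551.9, -204.1]), array([39. , 39.3]), 1.1)
```

The fits from both views agree, and the heights match the text. Next I'll press the paddle and check the slug.

Run:
```python
from fit import *
move_gripper(0.0)
move_ptp([.480,.199,.10],q(np.pi)); servo_line([.480,.199,.068],rate=.1)
f=servo_line([.480,.199,.027],rate=.04,contact_N=18); print(f,current_position(),current_force())
servo_line([.480,.199,.12],rate=.2); move_gripper(.06)
for i,y in enumerate((.15,.19)):
    move_ptp([.565,y,.15],q(np.pi)); d=capture("wrist"); save(d,f"s{i}"); P=cloud(d)
    Q=slab(P,.060,.069,.5625,.1986,.02); c,r=cv2.minEnclosingCircle((Q*1000).astype(np.float32)); print(len(Q),rect(Q),c,r)
    m=(np.hypot(P[...,0]-.5625,P[...,1]-.1986)<.01); print("z",np.percentile(P[m][:,2],[10,50,90]).round(4))
print(current_clock())
```

```text
True [0.4794727  0.19905633 0.03305027] [-2.98708337  0.32206563 14.56041094]
810 (array([562.7, 198.3]), array([27.8, 26.6]), 46.0) (562.6204833984375, 198.45773315429688) 13.982842445373535
z [0.0645 0.0653 0.0662]
802 (array([562.6, 198.6]), array([27.5, 25.9]), 0.4) (562.5891723632812, 198.6525115966797) 14.029955863952637
z [0.0645 0.0653 0.0661]
13.6167
```

The slug is raised to z 0.065 (18 mm) and centred in its pocket. I'll move the pieces now, starting with the slug.

```bash
cat > pp.py <<'E'
from fit import *
REC={78:(.5491,-.0985),26:(.5505,-.1512),-26:(.5519,-.2039),-78:(.5532,-.2565)}
def pick_place(n,x,y,th,tip,bottom,rec,open_=.048):
    """grasp at (x,y) closing along th (deg), tip height tip; stand it in recess rec"""
    o=q(np.radians(th)+np.pi/2); om=q(np.radians(1.4)+np.pi/2); X,Y=REC[rec]; h=tip-bottom
    move_gripper(open_); move_ptp([x,y,.12],o); servo_line([x,y,tip],rate=.12)
    move_gripper(0); g=current_finger_gap(); servo_line([x,y,.14],rate=.15)
    g2=current_finger_gap(); print(n,"gap",round(g,4),round(g2,4),"force",np.round(current_grip_force(),1),current_force().round(1) if hasattr(current_force(),'round') else current_force())
    if g2<.015: print("LOST"); return False
    move_ptp([X,Y,.13],om); servo_line([X,Y,.010+h+.012],rate=.15)
    c=servo_line([X,Y,.010+h-.002],rate=.03,contact_N=5); print(" contact",c,"dz",round(current_position()[2]-.010-h,4))
    sleep(.1); move_gripper(open_); sleep(.1); servo_line([X,Y,.13],rate=.2); print(" t",round(current_clock(),1)); return True
E
python3 - <<'E'
from pp import *
pick_place("slug",.5626,.1986,-1,.0505,.030,-26)
d=capture("wrist"); save(d,"p0")
E
```

```text
slug gap 0.0268 0.0268 force 30.0 [ 0.2 -0.5 -2.9]
 contact True dz 0.0
 t 21.5
```

View pics/p0.png

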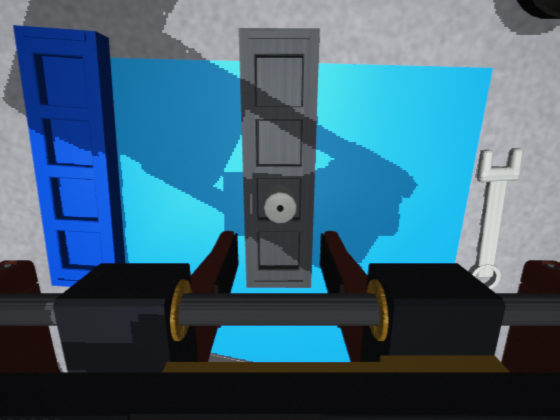

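The slug stands upright at (280,208), in the third recess from the left of the steel magazine (the recess at y = -26), as planned. Now the other three.

Run:
```python
from pp import *
ok=pick_place("hex",.5634,.2500,9.5,.035,.020,-78) and pick_place("stem",.5611,.1467,-1,.039,.020,26) and pick_place("block",.5587,.0923,-2.9,.037,.020,78)
move_ptp([.56,-.15,.16],q(np.pi)); d=capture("wrist"); save(d,"e0"); P=cloud(d)
for n,r,z in [("block",78,.054),("stem",26,.06),("slug",-26,.045),("hex",-78,.046)]:
    Q=slab(P,z-.003,z+.004,*REC[r],.024); print(n,len(Q),rect(Q) if len(Q) else None)
```

```text
hex gap 0.0261 0.026 force 30.0 [-0.2 -0.4 -0.4]
 contact True dz 0.0004
 t 30.1
stem gap 0.0174 0.0178 force 30.0 [-0.8 -0.2  0.2]
 contact True dz -0.0001
 t 37.8
block gap 0.0219 0.0222 force 30.0 [ 0.3  0.3 -0.8]
 contact True dz 0.0002
 t 44.7
block 567 (array([549.3, -99.3]), array([22. , 22.1]), 0.8)
stem 331 (array([ 550.5, -151.9]), array([17.9, 17.1]), 0.1)
slug 655 (array([ 552.4, -204.3]), array([27. , 27.4]), 79.1)
hex 671 (array([ 553.5, -256. ]), array([25.8, 28.9]), 1.1)
```

View pics/e0.png

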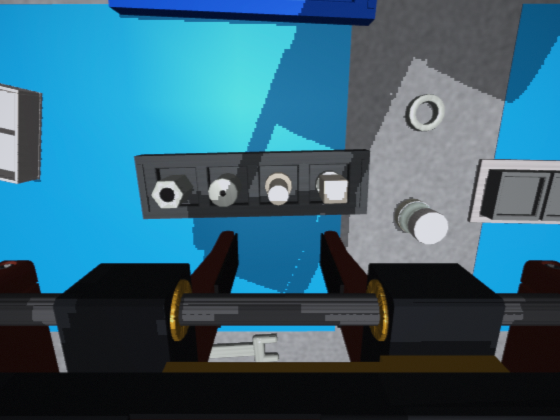

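All four stand upright within about 1 mm of their recess centres. In this view (right side of the image = +y, the robot's left) they are hex (168,194), slug (222,191), stem (278,188) and block (333,187). The tops are at the expected heights and the gripper is clear, so I'm handing in.

```bash
python3 -c "
from bench import *
print(close_job(),current_clock())"
```

```text
the job is handed in; nothing more can be done
the job is handed in; nothing more can be done
```

The job is handed in at about 45 s on the robot's clock: slug raised by the ejector, and block, stem, slug and hex upright in the dark steel magazine from left to right, the reverse of the source order, each within about 1 mm of its recess centre in the last camera check; the hand-in call returned no verdict.

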